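# Turn the red tea cup mouth-up on the foam lid

## Robot

A 6-joint arm with a two-finger parallel gripper is mounted at the origin on the work surface. World frame = base frame: x ahead of the robot, y to its left, z up, the work surface at z = 0. Lengths are in m, angles in rad, forces in N, time in s.
With the tool pointing down it reaches from about 0.3 to 0.775 m from the base axis. Payload 14.6 kg.
Tool frame: the origin (TCP) lies midway between the tips of the shut fingers; the grasp point (between the pads) lies 19 mm behind it; z points along the fingers, y is the direction in which the jaws open and shut (so a half turn about z gives the same grasp; the last joint's range is limited). The gripper opens to 85 mm and grips with 20 to 120 N. Pads are 22 mm wide; open, the fingers measure 114 mm over their backs; the gripper's body (76 mm by 85 mm) begins 54 mm behind the grasp point. The pads swing forward as they close: fully open they stand 13 mm farther back than shut.
Start: joints at [1.244, 0.3, 1.521, -0, 1.321, -0.067], TCP at [0.141, 0.532, 0.231] pointing down, gripper open.
Joint ranges: [-3.03, 3.03], [-0.79, 2.21], [0.23, 2.52], [-1.04, 4.18], [0, 3.07], [-2.55, 2.55]. Speed limits (rad/s): [2.22, 2.22, 2.57, 3.14, 3.14, 3.14].

## Interface

Orientations are given as a unit quaternion [x, y, z, w].
In Python, from rig import read_state, grab_frame, camera_params, hand_in gives the robot as it stands.
- The arm moves only by the tool jog_arm, never from a script. Its argument "commands" is a list of rows, each an object with "delta_pos": the shift along the world's x, y, z in mm, a list of three; "twist": the turn, a rotation vector about the world's x, y, z in degrees, a list of three; "hand": the opening in per cent of the stroke, from 0 (shut) to 100 (fully open). In form: [{"delta_pos": [dx, dy, dz], "twist": [ax, ay, az], "hand": hand}, ...]. A call has 1 to 5 rows; each row is the pose to reach, as a shift and turn from the pose commanded when the call began; what a row does not reach only later rows make up. A row lasts 1/12 s, in which the tool goes at most 41.7 mm and 7.16 degrees, less where a joint would pass 70% of its speed; a pose out of reach is approached as far as the arm can. A call with a gripper value outside its range is refused whole. The fingers move at their own pace and stop on an object; the grip force is fixed at half the most. Time passes only in rows, so rows that repeat a pose let the fingers close. It gives the time, the measured TCP pose, the force and the opening at its end, in the units of the state.
- read_state(): the state, without advancing time (a new reading comes with each control period).
- grab_frame(name): name is "side" or "top" or "wrist"; returns the picture (420x560x3 uint8, red, green, blue); there is no depth.
- camera_params(name): a dict with "fx", "fy", "cx", "cy" (pixels), "cam_to_world" (4x4, takes a point from camera to world coordinates); the wrist camera has in their place "tool_from_camera" (4x4, takes a point from camera to tool coordinates, whose origin is the TCP and whose axes are the flange's). Camera axes: x right, y down, z forward; pixel columns grow to the right and rows downward; lengths in m; the calibration is good to about 2 mm. A picture is of the moment at which its call begins: read the wrist's pose just before it. camera_params takes no time and is no camera call.
- hand_in(): hands the job in, once; it reports no verdict.
The state is a dict: "time": time; "joint_positions": joint angles; "qvel": joint speeds; "tau": joint torques, N m; "tool_pos": TCP position; "tcp_rot": TCP orientation; "ft_force": force on the tool from outside, world axes, zero at the start; "ft_torque": the same for the moment, N m; "width": finger opening in m.
Only numpy, scipy, OpenCV 4.12 (cv2) and the standard library are available. Lean on these libraries where they do the work, as an engineer would, in place of code of your own. Each camera call takes 0.05 s, during which the arm holds its last target.

## Task

The red tea cup stands mouth-down on the brown cardboard sheet. Turn it over so that it stands mouth-up on the white foam lid, without letting it drop, and leave the white and blue cups where they are.

Things in the scene. Friction and masses are not known exactly. Their poses are not given: they have to be found in the camera images.
- red_cup: Dark red tea cup, no handle: 66 mm across, 64 tall, ~180 g; mouth-down on a fixed 6 mm cardboard sheet. Origin: centre of the mouth; z: mouth to foot (now up, must end down). Straight wall 35 mm from the rim, then a dome to a flat 30 mm foot. Bottom-heavy: released on its side, mouth level or up to 25 deg below, it rolls up onto its foot by itself, its middle moving 45-70 mm towards where the foot pointed.
- lid: White rigid foam box lid, a plain flat slab lying on the bench, 220 x 220 mm and 20 mm thick, fixed. Its origin is the centre of its underside; x and y run along its sides, z up; its top is 20 mm above the bench.
- white_cup: White cup of the same make (66 mm outside diameter, 64 mm tall, 4 mm wall, 180 g), standing mouth-down on the cardboard sheet in the same row; same origin and axes as the red one. Bystander: leave it alone.
- blue_cup: Blue cup of the same make (66 mm outside diameter, 64 mm tall, 4 mm wall, 180 g), standing mouth-up on the cardboard sheet in the same row; its origin is the centre of its foot's underside, z up. Bystander: leave it alone. The three cups stand about 130 mm apart, in any order.
Not all that is in view belongs to the job. There is more than one size of the red_cup; the job needs the middle-sized.

How it is judged:
At the end, for the whole second after the job is handed in: The red cup stands at rest on its foot on the foam lid, mouth up within 10 degrees, with its foot on the lid (centre within 97 mm of the lid's middle along both of its sides); the white and blue cups are within 20 mm of where they started (angle between red_cup's own z axis and vertical above 2.967 rad and x of red_cup in the frame of lid between -0.097 and 0.097 m and y of red_cup in the frame of lid between -0.097 and 0.097 m and height (world z) of red_cup between 0.078 and 0.09 m and linear speed of red_cup below 0.03 m/s and angular speed of red_cup below 0.5 rad/s and distance of each of white_cup, blue_cup from where it was at the start of the episode below 0.02 m); the robot touches nothing.
It fails at once if the white or the blue cup is displaced by more than 20 mm (not (distance of white_cup from where it was at the start of the episode below 0.02 m) or not (distance of blue_cup from where it was at the start of the episode below 0.02 m)).
It fails at once if the red cup is dropped: it touches nothing while the centre of its mouth is more than 120 mm above the bench (contact force between red_cup and anything else below 0.01 N and height (world z) of red_cup above 0.12 m).
It also fails if it takes over 45 s, if anything falls off the work surface, if the arm or the gripper's body presses on something with over 40 N, if the wrist force passes 120 N, or if a joint passes its speed limit or range.

## Working session

There is one attempt and no reset: what is moved stays moved. The work goes in short steps, Python scripts to look and compute and a tool call to move; the robot and the scene stay as the last step left them, time stands still between calls to the robot, and variables do not carry over. Pictures are saved under pics/ and viewed, and the job is handed in when it is done.

Besides the shell and the picture viewer there is one more tool, called after "Call:" in YAML: its name, and indented under it one key for each argument. jog_arm: Moves the arm, as the interface text tells. Its arguments: {"type":"object","properties":{"commands":{"type":"array","items":{"type":"object","properties":{"delta_pos":{"type":"array","items":{"type":"number"}},"twist":{"type":"array","items":{"type":"number"}},"hand":{"type":"number"}}}}},"required":["commands"]}

```bash
mkdir -p pics; ls
python3 - <<'E'
from rig import *
import cv2, numpy as np
s=read_state(); print(s)
for n in ("side","top","wrist"):
    p=camera_params(n); print(n,{k:np.round(v,4).tolist() if not isinstance(v,(int,float)) else v for k,v in p.items()})
    f=grab_frame(n); cv2.imwrite(f"pics/{n}0.png",f[:,:,::-1])
E
```

```text
pics
{'time': 0.0, 'joint_positions': array([ 1.24441182e+00,  3.00470553e-01,  1.52160368e+00,  3.06564802e-05,
        1.32070791e+00, -6.65996630e-02]), 'qvel': array([ 1.84090531e-05, -5.64335458e-04, -1.26675944e-04,  2.31427537e-04,
        3.20680156e-04, -1.22137004e-03]), 'tau': array([-2.37070753e-04, -5.43504202e+01, -3.61793554e+01, -9.42839824e-05,
        4.06899708e-03,  1.14377363e-05]), 'tool_pos': array([0.14119726, 0.53131476, 0.23071206]), 'tcp_rot': array([ 1.29531221e-01,  9.91575166e-01, -5.80399265e-04, -1.30675070e-04]), 'ft_force': array([-1.46062155,  0.85921125, -1.02900846]), 'ft_torque': array([0.02733533, 0.01594083, 0.01295585]), 'width': 0.08556292141162179}
side {'fx': 405.68305082977787, 'fy': 405.68305082977787, 'cx': 279.7111862492261, 'cy': 201.23023956849852, 'cam_to_world': [[-0.9095, -0.2316, 0.3452, 0.2496], [-0.4155, 0.4839, -0.7702, 0.7386], [0.0114, -0.8439, -0.5363, 0.5404], [0.0, 0.0, 0.0, 1.0]]}
top {'fx': 500.8988592159748, 'fy': 500.8988592159748, 'cx': 286.3561283933869, 'cy': 208.5431868816589, 'cam_to_world': [[-0.0275, -0.9913, 0.1284, 0.4085], [-0.9996, 0.0262, -0.0117, 0.0167], [0.0082, -0.1287, -0.9917, 1.1585], [0.0, 0.0, 0.0, 1.0]]}
wrist {'fx': 326.318043615297, 'fy': 326.318043615297, 'cx': 273.43499398241534, 'cy': 212.5622884241841, 'tool_from_camera': [[-0.0001, -0.9537, -0.3007, 0.0761], [1.0, 0.0003, -0.001, 0.0008], [0.001, -0.3007, 0.9537, -0.1429], [0.0, 0.0, 0.0, 1.0]]}
```

View pics/side0.png

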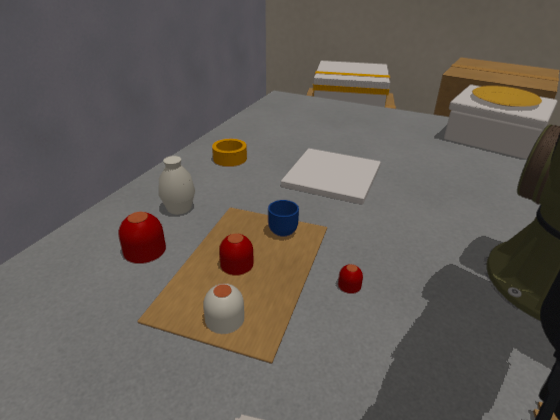

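View pics/top0.png

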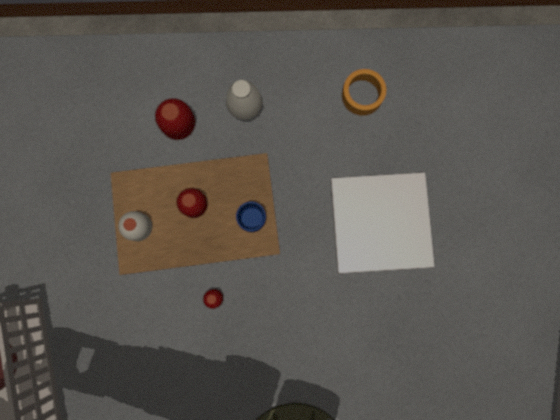

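View pics/wrist0.png

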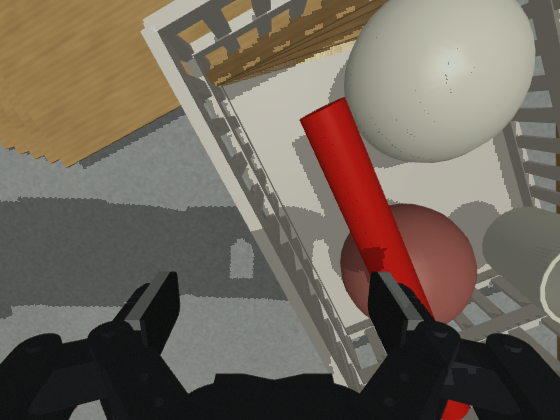

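The side picture shows the cardboard with the white cup (224,307), the middle-sized red cup (236,253) and the blue one (283,218). The big red cup (142,236) and small one (350,278) are decoys. In the top picture the red cup is at (191,202), the blue at (251,216), the white at (134,226), and the lid at (382,222).

```bash
cat > h.py <<'E'
from rig import *
import cv2, numpy as np
def ray(p,u,v):
    T=np.array(p["cam_to_world"]); d=T[:3,:3]@np.array([(u-p["cx"])/p["fx"],(v-p["cy"])/p["fy"],1]); return T[:3,3],d
def atz(n,u,v,z):
    p=camera_params(n); o,d=ray(p,u,v); return o+d*(z-o[2])/d[2]
def proj(n,X):
    p=camera_params(n); T=np.array(p["cam_to_world"]); c=T[:3,:3].T@(np.array(X)-T[:3,3]); return p["fx"]*c[0]/c[2]+p["cx"],p["fy"]*c[1]/c[2]+p["cy"]
E
python3 - <<'E'
from h import *
im=cv2.imread("pics/top0.png")
c=im[140:290,100:290]; cv2.imwrite("pics/topc.png",cv2.resize(c,None,fx=4,fy=4,interpolation=cv2.INTER_CUBIC))
im=cv2.imread("pics/side0.png")
c=im[190:340,150:340]; cv2.imwrite("pics/sidec.png",cv2.resize(c,None,fx=4,fy=4,interpolation=cv2.INTER_CUBIC))
for n,u,v,z in [("top",189,201,.07),("top",251,212,.07),("top",131,225,.07)]: print(np.round(atz(n,u,v,z),4))
for u,v in [(332,177),(425,173),(433,266),(339,272)]: print("lid",np.round(atz("top",u,v,.02),4))
E
```

```text
[0.5718 0.2168 0.07  ]
[0.5439 0.0815 0.07  ]
[0.5223 0.3429 0.07  ]
lid [ 0.6267 -0.1042  0.02  ]
lid [ 0.6305 -0.3203  0.02  ]
lid [ 0.416 -0.325  0.02 ]
lid [ 0.4084 -0.1115  0.02  ]
```

View pics/topc.png

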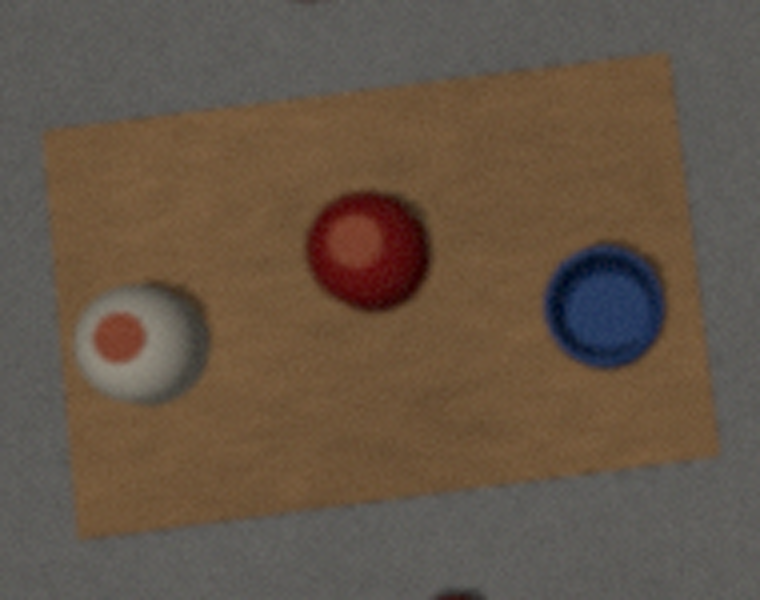

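View pics/sidec.png

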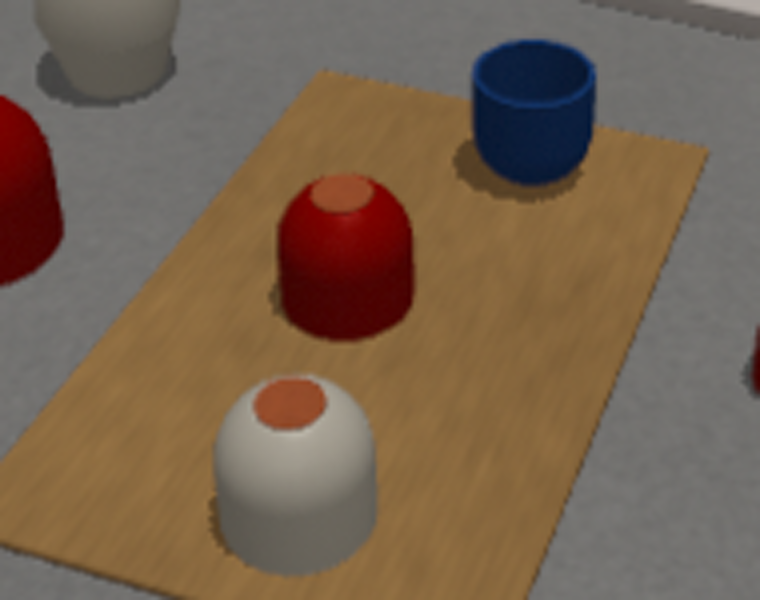

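Call:
jog_arm:
  commands:
    - {"delta_pos": [10, -10, 10], "twist": [0, 0, -7], "hand": 100}
    - {"delta_pos": [28, -28, 20], "twist": [0, 0, -14], "hand": 100}
    - {"delta_pos": [48, -48, 30], "twist": [0, 0, -21], "hand": 100}
    - {"delta_pos": [68, -68, 30], "twist": [0, 0, -28], "hand": 100}
    - {"delta_pos": [88, -88, 30], "twist": [0, 0, -35], "hand": 100}

```text
time: 0.57
tool_pos: [0.23, 0.4426, 0.2616]
tcp_rot: [0.424, 0.906, 0.0, 0.0]
ft_force: [0.6, -0.6, 0.3]
width: 0.0855
```

Call:
jog_arm:
  commands:
    - {"delta_pos": [20, -20, 0], "twist": [0, 0, -7], "hand": 100}
    - {"delta_pos": [40, -40, 0], "twist": [0, 0, -14], "hand": 100}
    - {"delta_pos": [60, -60, 0], "twist": [0, 0, -21], "hand": 100}
    - {"delta_pos": [80, -80, 0], "twist": [0, 0, -28], "hand": 100}
    - {"delta_pos": [100, -100, 0], "twist": [0, 0, -35], "hand": 100}

```text
time: 0.98
tool_pos: [0.33, 0.3424, 0.2612]
tcp_rot: [0.677, 0.736, -0.0, -0.0]
ft_force: [0.1, -0.0, -0.1]
width: 0.0857
```

Call:
jog_arm:
  commands:
    - {"delta_pos": [20, -20, 0], "twist": [0, 0, -7], "hand": 100}
    - {"delta_pos": [40, -40, 0], "twist": [0, 0, -14], "hand": 100}
    - {"delta_pos": [60, -60, 0], "twist": [0, 0, -21], "hand": 100}
    - {"delta_pos": [80, -80, 0], "twist": [0, 0, -28], "hand": 100}
    - {"delta_pos": [100, -100, 0], "twist": [0, 0, -35], "hand": 100}

```text
time: 1.4
tool_pos: [0.43, 0.2423, 0.2612]
tcp_rot: [0.867, 0.498, -0.0, -0.0]
ft_force: [-0.6, 0.5, -0.6]
width: 0.0854
```

Run:
```python
from h import *
from scipy.spatial.transform import Rotation as R
s=read_state(); print(s["time"],np.round(s["joint_positions"],4),np.round(s["tool_pos"],4)); print(np.round(R.from_quat(s["tcp_rot"]).as_matrix(),3)); print(R.from_quat(s["tcp_rot"]).as_quat(), s['ft_force'])
```

```text
1.4 [0.4389 0.1505 1.6335 0.     1.3579 0.9666] [0.43   0.2423 0.2612]
[[ 0.504  0.864 -0.   ]
 [ 0.864 -0.504 -0.   ]
 [-0.    -0.    -1.   ]]
[ 8.67039544e-01  4.98239307e-01 -1.45179371e-04 -2.30913184e-05] [-0.55331238  0.45985815 -0.61428929]
```

Call:
jog_arm:
  commands:
    - {"delta_pos": [0, -10, 0], "twist": [0, 0, -7], "hand": 100}
    - {"delta_pos": [0, -20, 0], "twist": [0, 0, -14], "hand": 100}
    - {"delta_pos": [0, -30, 0], "twist": [0, 0, -21], "hand": 100}
    - {"delta_pos": [0, -40, 0], "twist": [0, 0, -28], "hand": 100}
    - {"delta_pos": [0, -45, 0], "twist": [0, 0, -35], "hand": 100}

```text
time: 1.82
tool_pos: [0.4292, 0.1976, 0.2611]
tcp_rot: [0.977, 0.214, -0.0, 0.0]
ft_force: [-0.7, 0.7, -0.3]
width: 0.0854
```

Call:
jog_arm:
  commands:
    - {"delta_pos": [0, 0, 0], "twist": [0, 0, -7], "hand": 100}
    - {"delta_pos": [0, 0, 0], "twist": [0, 0, -14.7], "hand": 100}
    - {"delta_pos": [0, 0, 0], "twist": [0, 0, -14.7], "hand": 100}

```text
time: 2.07
tool_pos: [0.4292, 0.1984, 0.2611]
tcp_rot: [0.996, 0.088, -0.0, 0.0]
ft_force: [0.1, -0.3, 0.6]
width: 0.0851
```

Run:
```python
from h import *
s=read_state(); print(s["time"],np.round(s["joint_positions"],4).tolist(),np.round(s["tool_pos"],4),s["tcp_rot"].tolist())
```

```text
2.0667 [0.3555, 0.103, 1.687, -0.0, 1.352, 1.7509] [0.4292 0.1984 0.2611] [0.9961562269507098, 0.08759415580405634, -0.00018037738947059766, 5.329444663628369e-05]
```

Call:
jog_arm:
  commands:
    - {"delta_pos": [0, 0, 0], "twist": [1.2, -6.9, 0], "hand": 100}
    - {"delta_pos": [0, 0, 0], "twist": [2.4, -13.8, 0], "hand": 100}
    - {"delta_pos": [0, 0, 0], "twist": [3.5, -19.7, 0], "hand": 100}
    - {"delta_pos": [0, 0, 0], "twist": [3.5, -19.7, 0], "hand": 100}

```text
time: 2.4
tool_pos: [0.4278, 0.1984, 0.2608]
tcp_rot: [0.98, 0.092, 0.175, -0.015]
ft_force: [-0.7, -0.2, -0.5]
width: 0.0851
```

Run:
```python
from h import *
s=read_state(); print(s["time"],np.round(s["joint_positions"],4).tolist(),np.round(s["tool_pos"],4),s["tcp_rot"].tolist())
for n in ("side","wrist"):
    f=grab_frame(n); cv2.imwrite(f"pics/{n}1.png",f[:,:,::-1])
```

```text
2.4 [0.3956, -0.0799, 1.9084, -0.0913, 0.9691, 1.8185] [0.4278 0.1984 0.2608] [0.9801186735006037, 0.09171246128275133, 0.17532935639984212, -0.014691054601156854]
```

View pics/side1.png

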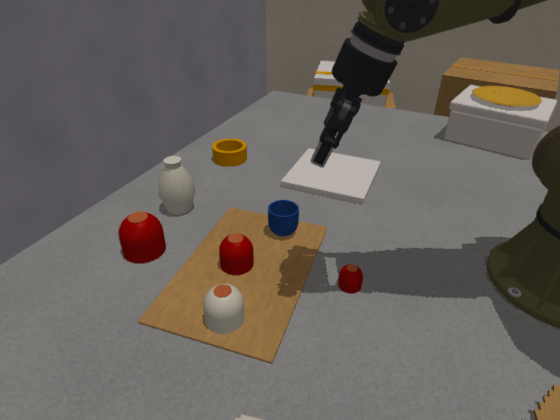

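View pics/wrist1.png

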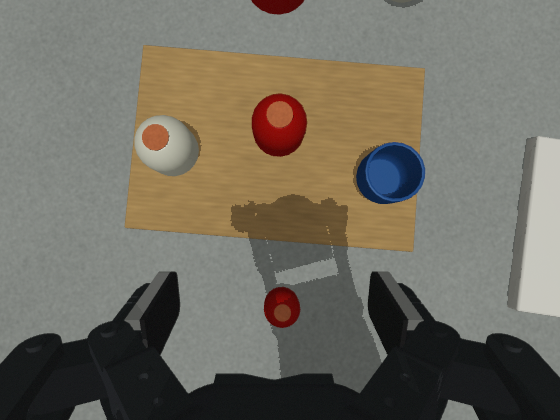

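```bash
cat > kin.py <<'E'
import numpy as np
from scipy.spatial.transform import Rotation as R
from scipy.optimize import least_squares
D=[([1.24441182,.300470553,1.52160368,3e-5,1.32070791,-.066599663],[.14119726,.53131476,.23071206],[.129531221,.991575166,-.00058,-.00013]),
([0.4389,0.1505,1.6335,0,1.3579,0.9666],[0.43,0.2423,0.2612],[.867039544,.498239307,-1.45e-4,-2.3e-5]),
([0.3555,0.103,1.687,0,1.352,1.7509],[0.4292,0.1984,0.2611],[0.99615622,0.08759415,-0.00018,5e-5]),
([0.3956,-0.0799,1.9084,-0.0913,0.9691,1.8185],[0.4278,0.1984,0.2608],[0.98011867,0.09171246,0.17532935,-0.01469105])]
rz=lambda a:R.from_euler('z',a); ry=lambda a:R.from_euler('y',a)
def rows(q):
    A=rz(q[0]);B=A*ry(q[1]);C=B*ry(q[2]);E=C*rz(q[3])*ry(q[4]);
    A,B,C,Em=[m.as_matrix() for m in (A,B,C,E)]
    return np.column_stack([A[:,0],A[:,1],A[:,2],B[:,2],C[:,0],C[:,2],Em[:,2]]),E*rz(q[5])
M=[];b=[]
for q,p,o in D:
    m,Rt=rows(q);M.append(m);b.append(p)
M=np.vstack(M);b=np.hstack(b)
# drop weakly identified by ridge
from numpy.linalg import lstsq
K=lstsq(np.vstack([M,1e-3*np.eye(7)]),np.hstack([b,np.zeros(7)]),rcond=None)[0]
Toff=(rows(D[0][0])[1].inv()*R.from_quat(D[0][2]))
def fk(q):
    m,Rt=rows(q); return m@K,Rt*Toff
lo=np.array([-3.03,-.79,.23,-1.04,0,-2.55]);hi=np.array([3.03,2.21,2.52,4.18,3.07,2.55])
def ik(p,Rm,q0):
    def f(q):
        P,Q=fk(q); return np.hstack([(P-p)*5,(Q.inv()*Rm).as_rotvec()])
    r=least_squares(f,np.clip(q0,lo+1e-6,hi-1e-6),bounds=(lo,hi)); return r.x,np.abs(r.fun).max()
if __name__=="__main__":
    print(np.round(K,4),np.round(M@K-b,4).max(),np.linalg.svd(M)[1])
    for q,p,o in D: print((fk(q)[1].inv()*R.from_quat(o)).magnitude(), fk(q)[0]-p)
    print(Toff.as_matrix().round(3))
E
python3 kin.py
python3 - <<'E'
from h import *
from scipy.spatial.transform import Rotation as R
# triangulate foot of red, white, blue rim using wrist1, top, side
p=camera_params("wrist"); tc=np.array(p["tool_from_camera"]); 
Rt=R.from_quat([0.98011867,0.09171246,0.17532935,-0.01469105]).as_matrix(); t=np.array([.4278,.1984,.2608])
def wray(u,v):
    d=np.array([(u-p["cx"])/p["fx"],(v-p["cy"])/p["fy"],1]); return Rt@tc[:3,3]+t, Rt@tc[:3,:3]@d
pts={"red":[(wray(279.5,114.5)),ray(camera_params("top"),188.75,200),ray(camera_params("side"),235.75,238.25)],
"white":[wray(155,137.5),ray(camera_params("top"),130,224.3),ray(camera_params("side"),222.5,291)],
"bluerim":[ray(camera_params("top"),251.5,216.3),ray(camera_params("side"),283.5,208)]}
for k,rs in pts.items():
    A=np.zeros((3,3));b=np.zeros(3)
    for o,d in rs:
        d=d/np.linalg.norm(d);P=np.eye(3)-np.outer(d,d);A+=P;b+=P@o
    x=np.linalg.solve(A,b); print(k,x.round(4))
    z=.070
    for o,d in rs: print("   at z",(o+d*(z-o[2])/d[2]).round(4))
E
```

```text
[-0.      0.0366  0.219   0.4239  0.0388  0.4471  0.2444] -0.0 [3.97738052 2.84259354 2.00023532 0.28651525 0.12693731 0.0274242
 0.01444474]
1.1102233306819723e-16 [7.64405582e-07 6.29880730e-06 2.21310414e-05]
4.6457045043857905e-05 [ 2.32769144e-06 -7.02278259e-06 -4.16615156e-05]
3.843137496165472e-05 [-6.52281922e-06 -8.94050706e-06  3.32831858e-05]
8.152795799791908e-05 [-1.08064008e-06  1.26889632e-05 -1.39716651e-05]
[[-0. -1. -0.]
 [ 1. -0. -0.]
 [ 0. -0.  1.]]
red [0.5738 0.2178 0.0703]
   at z [0.5746 0.2187 0.07  ]
   at z [0.574  0.2173 0.07  ]
   at z [0.5731 0.2174 0.07  ]
white [0.524  0.3461 0.0701]
   at z [0.5244 0.3472 0.07  ]
   at z [0.5239 0.3451 0.07  ]
   at z [0.5237 0.3462 0.07  ]
bluerim [0.535  0.0808 0.0678]
   at z [0.5344 0.0805 0.07  ]
   at z [0.5341 0.0839 0.07  ]
```

```bash
cat > plan.py <<'E'
from kin import *
def Rtool(psi,phi):  # tool pointing az psi, phi deg below horizontal (phi>90: leans back)
    psi=np.radians(psi); 
    f=np.array([np.cos(psi),np.sin(psi),0]); u=np.array([0,0,1.]); ph=np.radians(phi)
    z=np.cos(ph)*f-np.sin(ph)*u; x=np.sin(ph)*f+np.cos(ph)*u; y=np.cross(z,x)
    return R.from_matrix(np.column_stack([x,y,z]))
E
python3 - <<'E'
from plan import *
c=np.array([.574,.2178,.034]); 
for psi in (0,5,10,20,30,40,-10,-20):
  for phi in (30,35,40,45,50):
    Rm=Rtool(psi,phi); z=Rm.as_matrix()[:,2]
    best=None
    for q0 in ([.36,.1,1.69,0,.5,1.75],[.36,.1,1.69,.8,.5,1.2],[.36,.1,1.69,-.8,.5,1.2],[.36,.1,1.69,3,.5,-1.5]):
        q,e=ik(c+24.5e-3*z,Rm,q0)
        if best is None or e<best[1]-1e-4: best=(q,e)
    print(psi,phi,best[0].round(2).tolist(),round(best[1],4), end=' ')
    q2,e2=ik(c+24.5e-3*z-.12*z,Rm,best[0]); print(q2.round(2).tolist(),round(e2,4))
E
```

```text
0 30 [0.43, 0.66, 1.98, 3.82, 0.62, -1.93] 0.0 [0.56, 0.39, 2.22, 4.01, 0.64, -2.03] 0.0
0 35 [0.42, 0.63, 1.97, 3.92, 0.5, -2.04] 0.0 [0.54, 0.34, 2.19, 4.17, 0.51, -2.21] 0.0
0 40 [0.41, 0.6, 1.94, 4.09, 0.39, -2.2] 0.0 [0.49, 0.31, 2.18, 4.18, 0.4, -2.26] 0.0406
0 45 [0.39, 0.59, 1.93, 4.18, 0.3, -2.31] 0.0228 [0.44, 0.29, 2.17, 4.18, 0.29, -2.29] 0.0825
0 50 [0.37, 0.58, 1.93, 4.18, 0.22, -2.33] 0.0607 [0.4, 0.28, 2.15, 4.18, 0.2, -2.32] 0.1238
5 30 [0.4, 0.65, 2.0, 3.63, 0.59, -1.83] 0.0 [0.49, 0.37, 2.26, 3.79, 0.6, -1.92] 0.0
5 35 [0.39, 0.62, 1.98, 3.72, 0.47, -1.92] 0.0 [0.47, 0.32, 2.23, 3.93, 0.45, -2.08] 0.0
5 40 [0.38, 0.6, 1.96, 3.86, 0.35, -2.06] 0.0 [0.45, 0.29, 2.18, 4.18, 0.32, -2.34] 0.0022
5 45 [0.37, 0.58, 1.93, 4.14, 0.24, -2.34] 0.0 [0.41, 0.27, 2.17, 4.18, 0.22, -2.38] 0.0498
5 50 [0.35, 0.57, 1.93, 4.18, 0.17, -2.41] 0.0399 [0.37, 0.26, 2.15, 4.18, 0.13, -2.4] 0.1016
10 30 [0.36, 0.64, 2.02, 3.44, 0.58, -1.73] 0.0 [0.42, 0.36, 2.29, 3.54, 0.58, -1.78] 0.0
10 35 [0.36, 0.61, 2.0, 3.49, 0.45, -1.78] 0.0 [0.41, 0.31, 2.25, 3.64, 0.41, -1.9] 0.0
10 40 [0.35, 0.59
[... 1850 characters left out ...]
17, 4.18, 0.52, -2.11] 0.1395
-10 45 [0.42, 0.61, 1.94, 4.18, 0.4, -2.17] 0.0952 [0.49, 0.33, 2.16, 4.18, 0.41, -2.14] 0.1756
-10 50 [0.39, 0.6, 1.94, 4.18, 0.32, -2.18] 0.1296 [0.45, 0.31, 2.15, 4.18, 0.3, -2.16] 0.2128
-20 30 [0.51, 0.71, 1.93, 4.18, 0.77, -2.0] 0.1037 [0.65, 0.5, 2.15, 4.18, 0.82, -1.93] 0.2072
-20 35 [0.48, 0.68, 1.94, 4.18, 0.67, -2.02] 0.1307 [0.61, 0.45, 2.15, 4.18, 0.71, -1.96] 0.2323
-20 40 [0.46, 0.65, 1.94, 4.18, 0.58, -2.03] 0.1586 [0.57, 0.41, 2.15, 4.18, 0.6, -1.98] 0.2594
-20 45 [0.43, 0.63, 1.95, 4.18, 0.48, -2.04] 0.1872 [0.53, 0.37, 2.15, 4.18, 0.49, -2.0] 0.2884
-20 50 [0.4, 0.61, 1.95, 4.18, 0.39, -2.04] 0.2167 [0.48, 0.35, 2.14, 4.18, 0.38, -2.02] 0.3191
```

Run:
```python
from plan import *
from h import atz
print("big",atz("top",170,111,.09).round(3),"small",atz("top",211,299,.04).round(3),"vase",atz("top",241,89,.11).round(3))
c=np.array([.574,.2178,.034]); 
for psi in (185,195,200,210,220,40,45,50):
  for phi in (30,35,40,45):
    Rm=Rtool(psi,phi); z=Rm.as_matrix()[:,2]
    best=None
    for q0 in ([.36,.8,1.,0,2.5,-1.5],[.36,.6,1.9,1.8,.5,-.8]):
        q,e=ik(c+24.5e-3*z,Rm,q0)
        if best is None or e<best[1]-1e-4: best=(q,e)
    print(psi,phi,best[0].round(2).tolist(),round(best[1],4), end=' ')
    q2,e2=ik(c+24.5e-3*z-.1*z,Rm,best[0]); print(q2.round(2).tolist(),round(e2,4))
```

```text
big [0.77  0.254 0.09 ] small [0.357 0.175 0.04 ] vase [0.809 0.096 0.11 ]
185 30 [0.25, 1.25, 0.73, 0.18, 2.2, -1.38] 0.0 [0.23, 1.43, 0.23, 0.22, 2.47, -1.32] 0.0698
185 35 [0.25, 1.19, 0.79, 0.16, 2.11, -1.39] 0.0 [0.24, 1.41, 0.23, 0.2, 2.44, -1.33] 0.0204
185 40 [0.26, 1.14, 0.86, 0.14, 2.01, -1.4] 0.0 [0.24, 1.32, 0.35, 0.16, 2.33, -1.36] 0.0
185 45 [0.26, 1.09, 0.92, 0.13, 1.91, -1.41] 0.0 [0.24, 1.21, 0.51, 0.14, 2.19, -1.38] 0.0
195 30 [0.29, 1.26, 0.7, 0.03, 2.23, -1.53] 0.0 [0.29, 1.42, 0.23, 0.05, 2.47, -1.52] 0.0898
195 35 [0.29, 1.21, 0.77, 0.03, 2.13, -1.54] 0.0 [0.29, 1.4, 0.23, 0.04, 2.44, -1.52] 0.039
195 40 [0.29, 1.15, 0.83, 0.03, 2.03, -1.54] 0.0 [0.29, 1.36, 0.29, 0.03, 2.37, -1.53] 0.0
195 45 [0.29, 1.1, 0.9, 0.02, 1.93, -1.54] 0.0 [0.29, 1.24, 0.47, 0.03, 2.22, -1.53] 0.0
200 30 [0.31, 1.26, 0.69, -0.04, 2.23, -1.61] 0.0 [0.32, 1.42, 0.23, -0.04, 2.47, -1.62] 0.0922
200 35 [0.31, 1.21, 0.76, -0.03, 2.13, -1.61] 0.0 [0.32, 1.4, 0.23, -0.04, 2.44, -1.62] 0.0415
200 40 [0.31, 1.15, 0.83, -0.03, 2.03, -1.61] 0.0 [0.32, 1.36, 0.27, -0.04, 2.38, -1.62] 0.0
200 45 [0
[... 1201 characters left out ...]
6, 1.97, 2.13, 0.7, -1.07] 0.0 [-0.04, 0.45, 2.16, 1.96, 0.76, -1.0] 0.0
45 35 [0.12, 0.63, 1.95, 2.02, 0.6, -0.95] 0.0 [-0.01, 0.41, 2.13, 1.82, 0.65, -0.84] 0.0
45 40 [0.13, 0.61, 1.93, 1.86, 0.51, -0.79] 0.0 [0.02, 0.37, 2.1, 1.63, 0.56, -0.63] 0.0
45 45 [0.15, 0.59, 1.9, 1.64, 0.43, -0.56] 0.0 [0.05, 0.35, 2.06, 1.39, 0.5, -0.36] 0.0
50 30 [0.08, 0.67, 1.94, 1.99, 0.74, -1.01] 0.0 [-0.08, 0.48, 2.12, 1.81, 0.81, -0.95] 0.0
50 35 [0.09, 0.65, 1.93, 1.88, 0.65, -0.89] 0.0 [-0.05, 0.43, 2.09, 1.68, 0.72, -0.79] 0.0
50 40 [0.11, 0.62, 1.91, 1.73, 0.56, -0.73] 0.0 [-0.02, 0.39, 2.06, 1.52, 0.64, -0.6] 0.0
50 45 [0.13, 0.61, 1.88, 1.53, 0.5, -0.53] 0.0 [0.02, 0.37, 2.02, 1.31, 0.58, -0.37] 0.0
```

The wrist picture shows the red foot at (279,115), the white one at (155,137) and blue on the right. Triangulation puts red at (0.574, 0.218). A forward tilt would run through the wrist singularity, so I'll turn the hand about and reach in from the far side.

Call:
jog_arm:
  commands:
    - {"delta_pos": [10, 0, 0], "twist": [-1.2, 6.9, 0], "hand": 100}
    - {"delta_pos": [30, 0, 0], "twist": [-2.4, 13.8, 0], "hand": 100}
    - {"delta_pos": [50, 0, 0], "twist": [-3.5, 19.7, 0], "hand": 100}
    - {"delta_pos": [60, 0, 0], "twist": [-3.5, 19.7, 0], "hand": 100}

```text
time: 2.83
tool_pos: [0.4922, 0.1983, 0.2597]
tcp_rot: [0.996, 0.091, -0.006, 0.0]
ft_force: [-0.9, -0.1, -1.1]
width: 0.0854
```

Call:
jog_arm:
  commands:
    - {"delta_pos": [5, 5, 0], "twist": [0, 0, 7], "hand": 100}
    - {"delta_pos": [10, 10, 0], "twist": [0, 0, 14], "hand": 100}
    - {"delta_pos": [20, 10, 0], "twist": [0, 0, 21], "hand": 100}
    - {"delta_pos": [25, 10, 0], "twist": [0, 0, 28], "hand": 100}
    - {"delta_pos": [30, 10, 0], "twist": [0, 0, 35], "hand": 100}

```text
time: 3.25
tool_pos: [0.5202, 0.2086, 0.2608]
tcp_rot: [0.921, 0.39, -0.002, -0.001]
ft_force: [-0.2, -0.2, -0.8]
width: 0.0854
```

Call:
jog_arm:
  commands:
    - {"delta_pos": [5, 0, 0], "twist": [0, 0, 7], "hand": 100}
    - {"delta_pos": [10, 0, 0], "twist": [0, 0, 14], "hand": 100}
    - {"delta_pos": [20, 0, 0], "twist": [0, 0, 21], "hand": 100}
    - {"delta_pos": [25, 0, 0], "twist": [0, 0, 28], "hand": 100}
    - {"delta_pos": [30, 0, 0], "twist": [0, 0, 35], "hand": 100}

```text
time: 3.67
tool_pos: [0.5501, 0.2085, 0.2608]
tcp_rot: [0.761, 0.649, -0.001, -0.001]
ft_force: [0.5, 0.6, 0.1]
width: 0.0856
```

Call:
jog_arm:
  commands:
    - {"delta_pos": [5, 0, 0], "twist": [0, 0, 7], "hand": 100}
    - {"delta_pos": [10, 0, 0], "twist": [0, 0, 14], "hand": 100}
    - {"delta_pos": [20, 0, 0], "twist": [0, 0, 21], "hand": 100}
    - {"delta_pos": [25, 0, 0], "twist": [0, 0, 28], "hand": 100}
    - {"delta_pos": [30, 0, 0], "twist": [0, 0, 35], "hand": 100}

```text
time: 4.08
tool_pos: [0.5801, 0.2085, 0.2607]
tcp_rot: [0.531, 0.847, -0.001, -0.002]
ft_force: [0.8, 0.5, -0.4]
width: 0.0854
```

Call:
jog_arm:
  commands:
    - {"delta_pos": [0, 0, 0], "twist": [0, 0, 7], "hand": 100}
    - {"delta_pos": [0, 0, 0], "twist": [0, 0, 14], "hand": 100}
    - {"delta_pos": [0, 0, 0], "twist": [0, 0, 21], "hand": 100}
    - {"delta_pos": [0, 0, 0], "twist": [0, 0, 28], "hand": 100}
    - {"delta_pos": [0, 0, 0], "twist": [0, 0, 35], "hand": 100}

```text
time: 4.5
tool_pos: [0.5797, 0.2085, 0.2607]
tcp_rot: [0.251, 0.968, -0.0, -0.002]
ft_force: [0.1, -0.2, -0.1]
width: 0.0857
```

Call:
jog_arm:
  commands:
    - {"delta_pos": [0, 0, 0], "twist": [0, 0, 7], "hand": 100}
    - {"delta_pos": [0, 0, 0], "twist": [0, 0, 14], "hand": 100}
    - {"delta_pos": [0, 0, 0], "twist": [0, 0, 21], "hand": 100}
    - {"delta_pos": [0, 0, 0], "twist": [0, 0, 28], "hand": 100}
    - {"delta_pos": [0, 0, 0], "twist": [0, 0, 35], "hand": 100}

```text
time: 4.92
tool_pos: [0.5797, 0.2085, 0.2608]
tcp_rot: [-0.051, 0.999, 0.0, -0.002]
ft_force: [-0.9, -0.0, -0.2]
width: 0.0853
```

Call:
jog_arm:
  commands:
    - {"delta_pos": [0, 0, 0], "twist": [0, 0, 7], "hand": 100}
    - {"delta_pos": [0, 0, 0], "twist": [0, 0, 14], "hand": 100}
    - {"delta_pos": [0, 0, 0], "twist": [0, 0, 21], "hand": 100}
    - {"delta_pos": [0, 0, 0], "twist": [0, 0, 28], "hand": 100}
    - {"delta_pos": [0, 0, 0], "twist": [0, 0, 30], "hand": 100}

```text
time: 5.33
tool_pos: [0.5797, 0.2085, 0.2608]
tcp_rot: [-0.309, 0.951, 0.001, -0.002]
ft_force: [0.3, -0.0, -0.4]
width: 0.0854
```

```bash
cat > st.py <<'E'
from h import *
from plan import *
def st():
    s=read_state(); m=R.from_quat(s["tcp_rot"]).as_matrix()
    print(round(s["time"],2),"q",np.round(s["joint_positions"],3).tolist(),"p",np.round(s["tool_pos"],4).tolist(),"w",round(s["width"],4),"F",np.round(s["ft_force"],1).tolist())
    print("x",m[:,0].round(3),"y",m[:,1].round(3),"z",m[:,2].round(3)); return s
def delta(pos,Rm):
    s=st(); print("need mm",((np.array(pos)-s["tool_pos"])*1e3).round(1),"twist deg",np.degrees((Rm*R.from_quat(s["tcp_rot"]).inv()).as_rotvec()).round(2))
E
python3 - <<'E'
from st import *
Rm=Rtool(215,33); z=Rm.as_matrix()[:,2]; g=np.array([.574,.2178,.034])+24.5e-3*z; print("grasp tcp",g.round(4))
delta(g+[0,0,.1],Rm)
for h in (.1,.05,0): print(ik(g+[0,0,h],Rm,[.36,1.2,.8,-.2,2.1,-1.8]))
E
```

```text
grasp tcp [0.5572 0.206  0.0207]
5.33 q [0.285, 0.433, 1.273, 0.001, 1.439, -1.913] p [0.5797, 0.2085, 0.2608] w 0.0854 F [0.3, -0.0, -0.4]
x [-0.809 -0.587  0.003] y [-0.587  0.809  0.002] z [-0.004 -0.    -1.   ]
need mm [ -22.6   -2.5 -140.1] twist deg [-33.07  46.22  -0.82]
(array([ 0.37364192,  1.08580385,  0.7697592 , -0.25641819,  2.25150783,
       -1.86525821]), np.float64(7.869859208753383e-09))
(array([ 0.37364192,  1.14704518,  0.77317144, -0.24425338,  2.18886706,
       -1.84515146]), np.float64(4.246492046888761e-11))
(array([ 0.37364192,  1.21715349,  0.75914635, -0.23531688,  2.13438709,
       -1.82911513]), np.float64(2.3869795029440866e-14))
```

Call:
jog_arm:
  commands:
    - {"delta_pos": [-5, 0, -5], "twist": [-4.1, 5.7, 0], "hand": 100}
    - {"delta_pos": [-10, 0, -15], "twist": [-8.1, 11.4, 0], "hand": 100}
    - {"delta_pos": [-15, 0, -30], "twist": [-12.2, 17.0, 0], "hand": 100}
    - {"delta_pos": [-20, 0, -40], "twist": [-16.2, 22.7, 0], "hand": 100}
    - {"delta_pos": [-22, 0, -50], "twist": [-20.3, 28.4, 0], "hand": 100}

```text
time: 5.75
tool_pos: [0.5573, 0.2087, 0.2109]
tcp_rot: [-0.291, 0.907, -0.092, -0.29]
ft_force: [-0.7, -0.2, 2.0]
width: 0.0854
```

Call:
jog_arm:
  commands:
    - {"delta_pos": [0, 0, -10], "twist": [-4.1, 5.7, 0], "hand": 100}
    - {"delta_pos": [0, 0, -20], "twist": [-8.1, 11.4, 0], "hand": 100}
    - {"delta_pos": [0, 0, -30], "twist": [-12.2, 17.0, 0], "hand": 100}
    - {"delta_pos": [0, 0, -40], "twist": [-12.8, 17.8, 0], "hand": 100}
    - {"delta_pos": [0, 0, -40], "twist": [-12.8, 17.8, 0], "hand": 100}

```text
time: 6.17
tool_pos: [0.5569, 0.2084, 0.1663]
tcp_rot: [-0.268, 0.836, -0.146, -0.456]
ft_force: [-0.9, -0.3, -1.4]
width: 0.0851
```

Run:
```python
from st import *
Rm=Rtool(215,33); z=Rm.as_matrix()[:,2]; g=np.array([.574,.2178,.034])+24.5e-3*z; print("grasp tcp",g.round(4))
delta(g,Rm)
a=grab_frame("side");b=grab_frame("wrist")
cv2.imwrite("pics/s2.png",cv2.resize(a[100:360,60:420],None,fx=2.1,fy=2.1)[:,:,::-1]); cv2.imwrite("pics/w2.png",b[:,:,::-1])
```

```text
grasp tcp [0.5572 0.206  0.0207]
6.17 q [0.379, 1.042, 0.746, -0.276, 2.319, -1.894] p [0.5569, 0.2084, 0.1663] w 0.0851 F [-0.9, -0.3, -1.4]
x [-0.441 -0.315  0.841] y [-0.581  0.814  0.001] z [-0.685 -0.488 -0.542]
need mm [   0.2   -2.4 -145.6] twist deg [ 0.08 -0.19 -0.51]
```

View pics/s2.png

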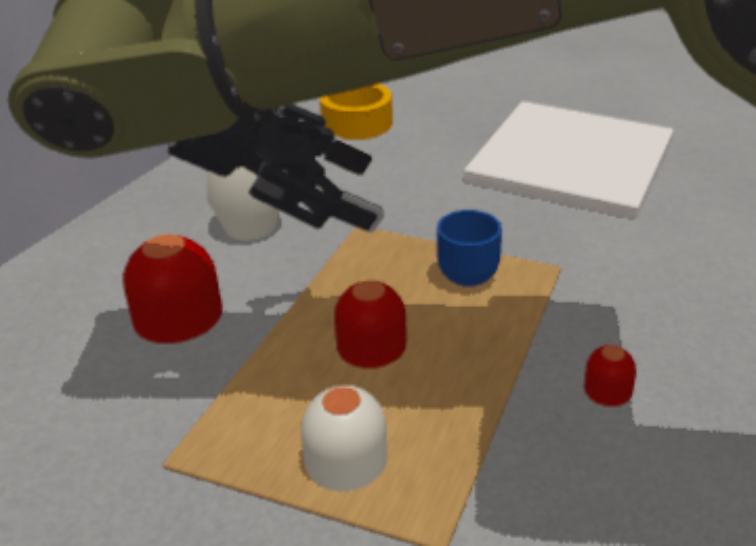

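View pics/w2.png

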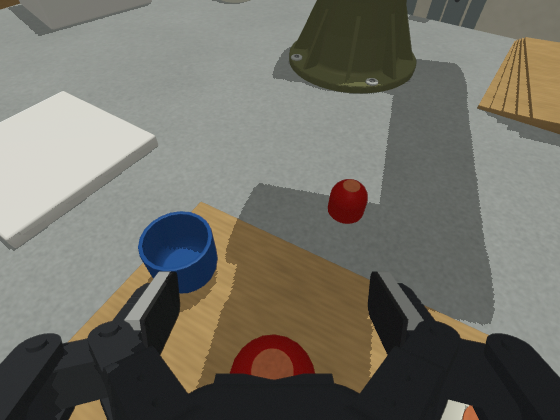

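Run:
```python
from st import *
s=st()
p=camera_params("wrist"); tc=np.array(p["tool_from_camera"]); Rt=R.from_quat(s["tcp_rot"]).as_matrix()
X=Rt.T@(np.array([.574,.2178,.07])-s["tool_pos"]); c=tc[:3,:3].T@(X-tc[:3,3]); print("foot predicted px",p["fx"]*c[0]/c[2]+p["cx"],p["fy"]*c[1]/c[2]+p["cy"],"tool coords",X.round(4))
o=Rt@tc[:3,3]+s["tool_pos"]; d=Rt@tc[:3,:3]@np.array([(272.5-p["cx"])/p["fx"],(368-p["cy"])/p["fy"],1]); print((o+d*(.07-o[2])/d[2]).round(4))
```

```text
6.27 q [0.379, 1.033, 0.746, -0.276, 2.319, -1.894] p [0.5576, 0.2085, 0.1716] w 0.0855 F [-0.0, 0.5, 0.1]
x [-0.449 -0.318  0.835] y [-0.58   0.814 -0.002] z [-0.68  -0.486 -0.55 ]
foot predicted px 271.29117329404363 368.73412736384466 tool coords [-0.0952 -0.0017  0.0402]
[0.5731 0.2182 0.07  ]
```

The wrist view confirms the red cup to within 1 mm. Going straight down now.

Call:
jog_arm:
  commands:
    - {"delta_pos": [0, -1, -30], "twist": [0, 0, -0.5], "hand": 100}
    - {"delta_pos": [0, -2, -60], "twist": [0, 0, -0.5], "hand": 100}
    - {"delta_pos": [0, -2.5, -85], "twist": [0, 0, -0.5], "hand": 100}
    - {"delta_pos": [0, -2.5, -105], "twist": [0, 0, -0.5], "hand": 100}
    - {"delta_pos": [0, -2.5, -110], "twist": [0, 0, -0.5], "hand": 100}

```text
time: 6.68
tool_pos: [0.5571, 0.2058, 0.0607]
tcp_rot: [-0.264, 0.839, -0.144, -0.453]
ft_force: [-0.4, -1.0, -1.0]
width: 0.0853
```

Call:
jog_arm:
  commands:
    - {"delta_pos": [0, 0, -10], "twist": [0, 0, 0], "hand": 100}
    - {"delta_pos": [0, 0, -20], "twist": [0, 0, 0], "hand": 100}
    - {"delta_pos": [0, 0, -30], "twist": [0, 0, 0], "hand": 100}
    - {"delta_pos": [0, 0, -38], "twist": [0, 0, 0], "hand": 100}
    - {"delta_pos": [0, 0, -40], "twist": [0, 0, 0], "hand": 100}

```text
time: 7.1
tool_pos: [0.557, 0.2059, 0.0201]
tcp_rot: [-0.264, 0.839, -0.144, -0.454]
ft_force: [-0.4, 0.6, 0.2]
width: 0.0855
```

Run:
```python
from st import *
Rm=Rtool(215,33); z=Rm.as_matrix()[:,2]; g=np.array([.574,.2178,.034])+24.5e-3*z; print("grasp tcp",g.round(4))
delta(g,Rm)
a=grab_frame("side");b=grab_frame("wrist")
cv2.imwrite("pics/s3.png",cv2.resize(a[100:360,60:420],None,fx=2.1,fy=2.1)[:,:,::-1]); cv2.imwrite("pics/w3.png",b[:,:,::-1])
```

```text
grasp tcp [0.5572 0.206  0.0207]
7.1 q [0.374, 1.217, 0.759, -0.236, 2.132, -1.827] p [0.557, 0.2059, 0.0201] w 0.0855 F [-0.4, 0.6, 0.2]
x [-0.449 -0.311  0.838] y [-0.573  0.819 -0.003] z [-0.685 -0.482 -0.546]
need mm [0.2 0.1 0.6] twist deg [0.07 0.18 0.01]
```

View pics/s3.png

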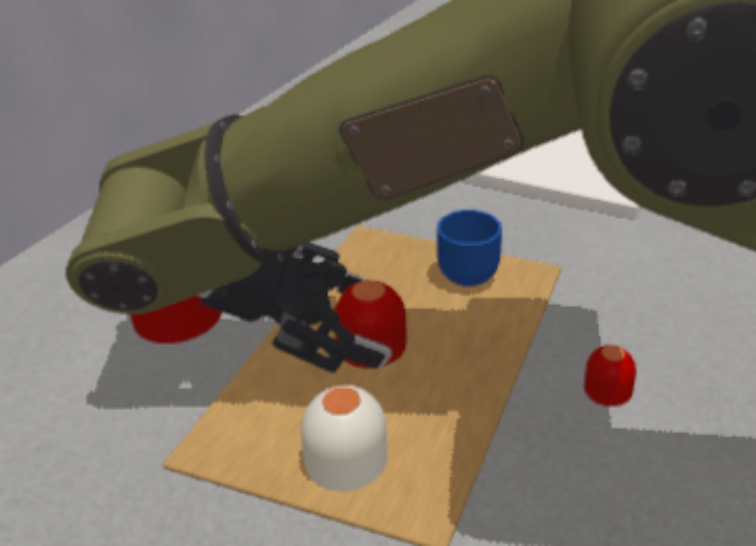

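View pics/w3.png

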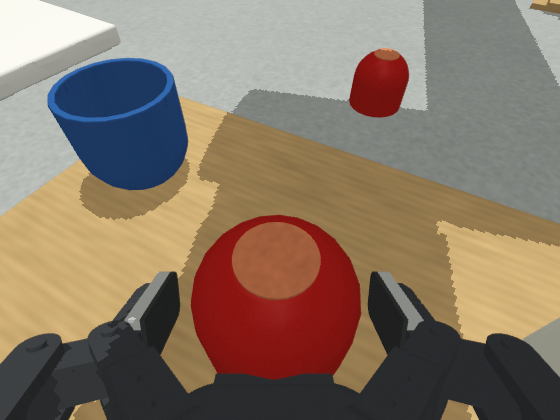

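The fingers straddle the cup, which is centred between the pads (foot at 277,260). Closing.

Call:
jog_arm:
  commands:
    - {"delta_pos": [0, 0, 0], "twist": [0, 0, 0], "hand": 0}
    - {"delta_pos": [0, 0, 0], "twist": [0, 0, 0], "hand": 0}
    - {"delta_pos": [0, 0, 0], "twist": [0, 0, 0], "hand": 0}
    - {"delta_pos": [0, 0, 0], "twist": [0, 0, 0], "hand": 0}
    - {"delta_pos": [0, 0, 0], "twist": [0, 0, 0], "hand": 0}

```text
time: 7.62
tool_pos: [0.5577, 0.2062, 0.0222]
tcp_rot: [-0.264, 0.839, -0.144, -0.453]
ft_force: [3.5, 2.0, 5.6]
width: 0.0634
```

Call:
jog_arm:
  commands:
    - {"delta_pos": [0, 0, 0], "twist": [0, 0, 0], "hand": 0}
    - {"delta_pos": [0, 0, 5], "twist": [0, 0, 0], "hand": 0}
    - {"delta_pos": [0, 0, 15], "twist": [0, 0, 0], "hand": 0}
    - {"delta_pos": [0, 0, 25], "twist": [0, 0, 0], "hand": 0}
    - {"delta_pos": [0, 0, 40], "twist": [0, 0, 0], "hand": 0}

```text
time: 8.03
tool_pos: [0.557, 0.2059, 0.0617]
tcp_rot: [-0.264, 0.839, -0.144, -0.454]
ft_force: [-0.2, -0.1, -1.6]
width: 0.0637
```

Run:
```python
from st import *
s=st()
b=grab_frame("wrist")
cv2.imwrite("pics/w4.png",b[:,:,::-1])
```

```text
8.03 q [0.374, 1.158, 0.773, -0.243, 2.177, -1.84] p [0.557, 0.2059, 0.0617] w 0.0637 F [-0.2, -0.1, -1.6]
x [-0.449 -0.311  0.838] y [-0.573  0.819 -0.003] z [-0.685 -0.482 -0.546]
```

View pics/w4.png

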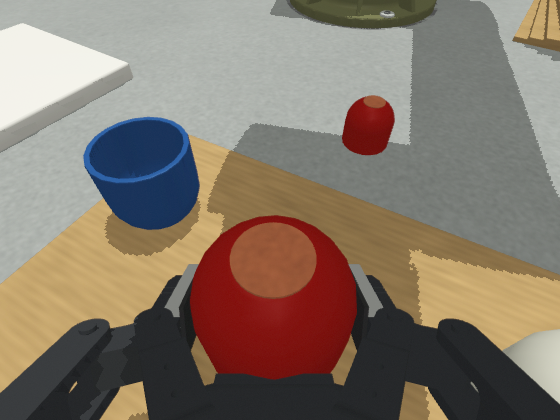

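Held firmly (63.7 mm opening), and the cup has not turned in the grip. Lifting and carrying it over to the lid while yawing −55°.

Call:
jog_arm:
  commands:
    - {"delta_pos": [0, 0, 25], "twist": [0, 0, 0], "hand": 0}
    - {"delta_pos": [0, 0, 55], "twist": [0, 0, 0], "hand": 0}
    - {"delta_pos": [0, 0, 85], "twist": [0, 0, 0], "hand": 0}
    - {"delta_pos": [0, -10, 105], "twist": [0, 0, -2], "hand": 0}
    - {"delta_pos": [0, -25, 110], "twist": [0, 0, -5], "hand": 0}

```text
time: 8.5
tool_pos: [0.5576, 0.1826, 0.1762]
tcp_rot: [-0.228, 0.851, -0.125, -0.456]
ft_force: [0.6, 0.6, -0.7]
width: 0.0639
```

Call:
jog_arm:
  commands:
    - {"delta_pos": [0, -25, 0], "twist": [0, 0, -4], "hand": 0}
    - {"delta_pos": [0, -55, 0], "twist": [0, 0, -8], "hand": 0}
    - {"delta_pos": [0, -85, 0], "twist": [0, 0, -12], "hand": 0}
    - {"delta_pos": [0, -115, 0], "twist": [0, 0, -16], "hand": 0}
    - {"delta_pos": [0, -145, 0], "twist": [0, 0, -20], "hand": 0}

```text
time: 8.92
tool_pos: [0.5572, 0.0347, 0.1723]
tcp_rot: [-0.074, 0.877, -0.042, -0.473]
ft_force: [0.7, -1.0, -1.6]
width: 0.0633
```

Call:
jog_arm:
  commands:
    - {"delta_pos": [0, -30, 0], "twist": [0, 0, -4], "hand": 0}
    - {"delta_pos": [0, -60, 0], "twist": [0, 0, -8], "hand": 0}
    - {"delta_pos": [0, -90, 0], "twist": [0, 0, -12], "hand": 0}
    - {"delta_pos": [0, -120, 0], "twist": [0, 0, -16], "hand": 0}
    - {"delta_pos": [0, -145, 0], "twist": [0, 0, -20], "hand": 0}

```text
time: 9.33
tool_pos: [0.5571, -0.1111, 0.1723]
tcp_rot: [0.079, 0.876, 0.041, -0.474]
ft_force: [0.1, -0.1, -1.8]
width: 0.0638
```

Call:
jog_arm:
  commands:
    - {"delta_pos": [0, -30, 0], "twist": [0, 0, -3], "hand": 0}
    - {"delta_pos": [0, -60, 0], "twist": [0, 0, -6], "hand": 0}
    - {"delta_pos": [0, -90, 0], "twist": [0, 0, -8], "hand": 0}
    - {"delta_pos": [0, -110, 0], "twist": [0, 0, -10], "hand": 0}
    - {"delta_pos": [0, -118, 0], "twist": [0, 0, -10], "hand": 0}

```text
time: 9.75
tool_pos: [0.5564, -0.2307, 0.1719]
tcp_rot: [0.156, 0.866, 0.082, -0.468]
ft_force: [-0.5, -0.4, -1.9]
width: 0.0634
```

```bash
cat > rel.py <<'E'
from st import *
import sys
def pose(psi,phi,pc):
    Rm=Rtool(psi,phi); return np.array(pc)+24.5e-3*Rm.as_matrix()[:,2],Rm
E
python3 - <<'E'
from rel import *
s=st(); a=grab_frame("side"); cv2.imwrite("pics/s5.png",a[:,:,::-1]); w=grab_frame("wrist"); cv2.imwrite("pics/w5.png",w[:,:,::-1])
q=s["joint_positions"]
for phi in range(33,110,12):
    P,Rm=pose(160,phi,[.572,-.234,.18]); qq,e=ik(P,Rm,q); print(phi,P.round(4),qq.round(3),round(e,5)); q=qq
P,Rm=pose(160,105,[.572,-.234,.0599]); print(P, ik(P,Rm,q))
E
```

```text
9.75 q [-0.428, 1.072, 0.673, -0.092, 2.384, -1.674] p [0.5564, -0.2307, 0.1719] w 0.0634 F [-0.5, -0.4, -1.9]
x [-0.513  0.194  0.836] y [ 0.348  0.937 -0.004] z [-0.785  0.289 -0.548]
33 [ 0.5527 -0.227   0.1667] [-0.425  1.064  0.703 -0.091  2.366 -1.677] 0.0
45 [ 0.5557 -0.2281  0.1627] [-0.428  0.945  0.837 -0.066  2.142 -1.662] 0.0
57 [ 0.5595 -0.2294  0.1595] [-0.432  0.825  0.982 -0.048  1.909 -1.656] 0.0
69 [ 0.5637 -0.231   0.1571] [-0.436  0.706  1.133 -0.031  1.667 -1.655] 0.0
81 [ 0.5684 -0.2327  0.1558] [-0.442  0.594  1.286 -0.015  1.418 -1.661] 0.0
93 [ 0.5732 -0.2344  0.1555] [-0.449  0.492  1.437  0.006  1.161 -1.673] 0.0
105 [ 0.578  -0.2362  0.1563] [-0.458  0.404  1.583  0.036  0.894 -1.698] 0.0
[ 0.57795865 -0.23616877  0.03623482] (array([-0.45757172,  0.57119681,  1.65506647,  0.04599525,  0.65551255,
       -1.71210425]), np.float64(1.2110971947532079e-14))
```

View pics/s5.png

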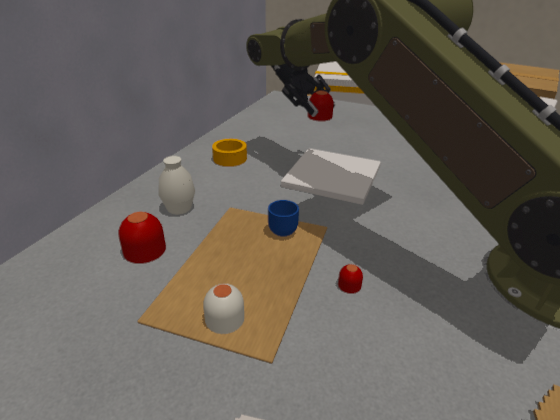

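View pics/w5.png

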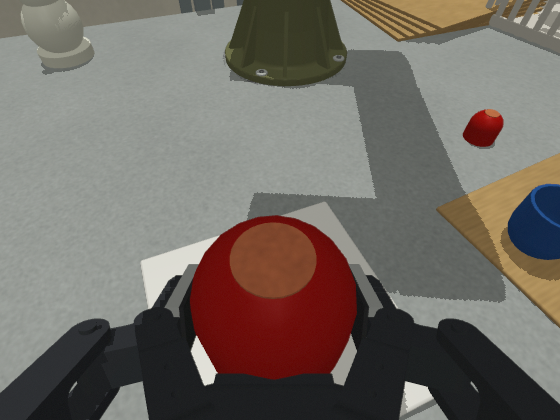

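The cup is above the lid, foot still at the same pixels (272,258), so no slip. Tipping it 72° so the foot points back towards the robot.

Call:
jog_arm:
  commands:
    - {"delta_pos": [2, -0.5, -1.5], "twist": [-2.4, -6.6, 0], "hand": 0}
    - {"delta_pos": [4, -1, -3], "twist": [-4.8, -13.2, 0], "hand": 0}
    - {"delta_pos": [6, -1.5, -4.5], "twist": [-7.2, -19.7, 0], "hand": 0}
    - {"delta_pos": [8, -2, -6], "twist": [-9.6, -26.3, 0], "hand": 0}
    - {"delta_pos": [10, -2.5, -8], "twist": [-12, -32.9, 0], "hand": 0}

```text
time: 10.27
tool_pos: [0.5681, -0.2276, 0.1645]
tcp_rot: [0.171, 0.968, 0.031, -0.183]
ft_force: [1.4, -0.6, -2.1]
width: 0.0633
```

Call:
jog_arm:
  commands:
    - {"delta_pos": [2, -0.5, -1.5], "twist": [-2.4, -6.6, 0], "hand": 0}
    - {"delta_pos": [4, -1, -3], "twist": [-4.8, -13.2, 0], "hand": 0}
    - {"delta_pos": [6, -1.5, -4.5], "twist": [-7.2, -19.7, 0], "hand": 0}
    - {"delta_pos": [8, -2, -6], "twist": [-9.6, -26.3, 0], "hand": 0}
    - {"delta_pos": [10, -2.5, -8], "twist": [-12, -32.9, 0], "hand": 0}

```text
time: 10.68
tool_pos: [0.5777, -0.23, 0.1569]
tcp_rot: [0.173, 0.978, -0.022, 0.117]
ft_force: [1.5, -1.2, -2.1]
width: 0.0633
```

Run:
```python
from rel import *
P,Rm=pose(160,105,[.572,-.234,.0599]); print(P.round(4)); delta(P,Rm)
a=grab_frame("side"); cv2.imwrite("pics/s6.png",cv2.resize(a[40:220,240:440],None,fx=3,fy=3,interpolation=cv2.INTER_CUBIC)[:,:,::-1]); w=grab_frame("wrist"); cv2.imwrite("pics/w6.png",w[:,:,::-1])
```

```text
[ 0.578  -0.2362  0.0362]
10.68 q [-0.446, 0.409, 1.572, 0.026, 0.924, -1.681] p [0.5777, -0.23, 0.1569] w 0.0633 F [1.5, -1.2, -2.1]
x [-0.913  0.333 -0.236] y [ 0.343  0.939 -0.002] z [ 0.221 -0.083 -0.972]
need mm [   0.2   -6.2 -120.7] twist deg [-0.36 -1.29  0.04]
```

View pics/s6.png

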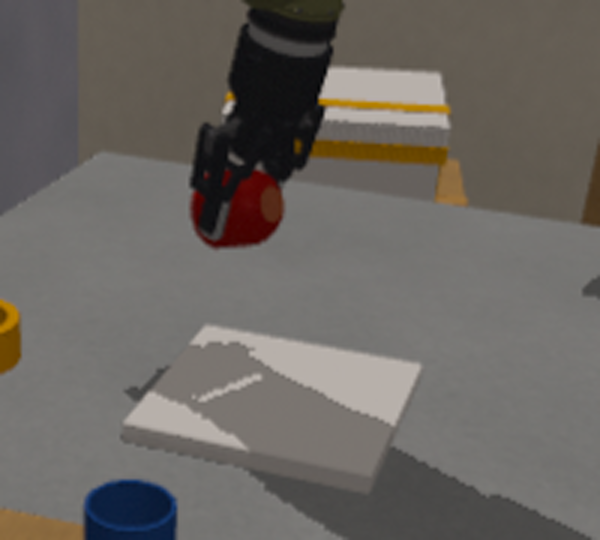

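View pics/w6.png

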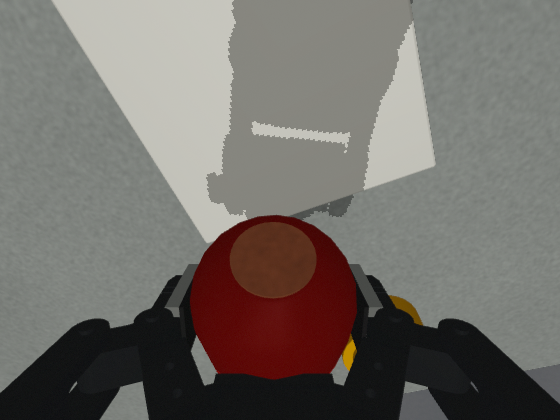

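Held on its side, foot (facing the robot) about 18° up. Lowering onto the lid.

Call:
jog_arm:
  commands:
    - {"delta_pos": [0, -2, -25], "twist": [0, -1, 0], "hand": 0}
    - {"delta_pos": [0, -4, -55], "twist": [-0.4, -1.3, 0], "hand": 0}
    - {"delta_pos": [0, -6, -85], "twist": [-0.4, -1.3, 0], "hand": 0}
    - {"delta_pos": [0, -6, -105], "twist": [-0.4, -1.3, 0], "hand": 0}
    - {"delta_pos": [0, -6, -110], "twist": [-0.4, -1.3, 0], "hand": 0}

```text
time: 11.2
tool_pos: [0.5762, -0.2361, 0.0418]
tcp_rot: [0.173, 0.977, -0.021, 0.121]
ft_force: [-1.2, 1.3, -2.2]
width: 0.064
```

Call:
jog_arm:
  commands:
    - {"delta_pos": [0, 0, -2], "twist": [0, 0, 0], "hand": 0}
    - {"delta_pos": [0, 0, -4], "twist": [0, 0, 0], "hand": 0}
    - {"delta_pos": [0, 0, -6], "twist": [0, 0, 0], "hand": 0}
    - {"delta_pos": [0, 0, -7], "twist": [0, 0, 0], "hand": 0}
    - {"delta_pos": [0, 0, -7], "twist": [0, 0, 0], "hand": 0}

```text
time: 11.62
tool_pos: [0.5776, -0.238, 0.0391]
tcp_rot: [0.174, 0.977, -0.022, 0.125]
ft_force: [-0.7, -0.6, -2.1]
width: 0.0636
```

Run:
```python
from rel import *
P,Rm=pose(160,105,[.572,-.234,.0599]); print(P.round(4)); delta(P,Rm)
a=grab_frame("side"); cv2.imwrite("pics/s7.png",cv2.resize(a[80:220,260:420],None,fx=4,fy=4,interpolation=cv2.INTER_CUBIC)[:,:,::-1])
```

```text
[ 0.578  -0.2362  0.0362]
11.62 q [-0.46, 0.571, 1.646, 0.043, 0.671, -1.709] p [0.5776, -0.238, 0.0391] w 0.0636 F [-0.7, -0.6, -2.1]
x [-0.908  0.334 -0.252] y [ 0.345  0.939 -0.   ] z [ 0.237 -0.087 -0.968]
need mm [ 0.3  1.9 -2.8] twist deg [-0.11 -0.37  0.19]
```

View pics/s7.png

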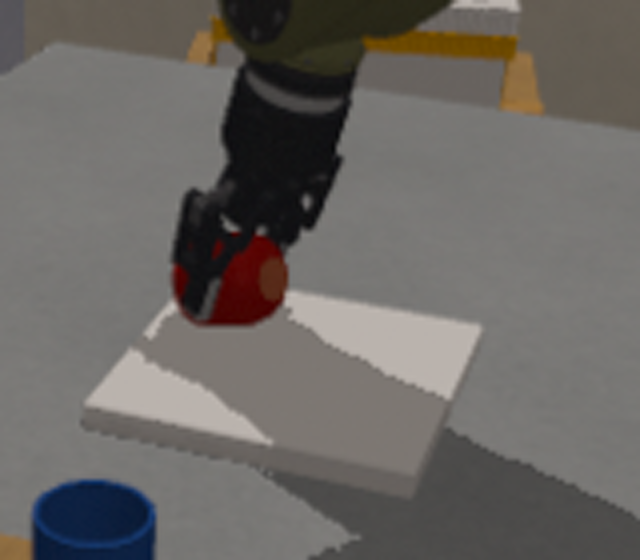

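Call:
jog_arm:
  commands:
    - {"delta_pos": [0, 0, -1], "twist": [0, 0, 0], "hand": 0}
    - {"delta_pos": [0, 0, -2], "twist": [0, 0, 0], "hand": 0}
    - {"delta_pos": [0, 0, -3], "twist": [0, 0, 0], "hand": 0}
    - {"delta_pos": [0, 0, -3], "twist": [0, 0, 0], "hand": 0}

```text
time: 12.0
tool_pos: [0.578, -0.2383, 0.0372]
tcp_rot: [0.174, 0.976, -0.023, 0.126]
ft_force: [-6.8, 5.1, 16.1]
width: 0.0633
```

Call:
jog_arm:
  commands:
    - {"delta_pos": [0, 0, -1], "twist": [0, 0, 0], "hand": 0}
    - {"delta_pos": [0, 0, -1], "twist": [0, 0, 0], "hand": 0}

```text
time: 12.17
tool_pos: [0.5782, -0.2384, 0.037]
tcp_rot: [0.174, 0.976, -0.023, 0.126]
ft_force: [-12.5, 5.8, 25.0]
width: 0.0636
```

The rim touches the lid. Easing the pressure off before letting go.

Call:
jog_arm:
  commands:
    - {"delta_pos": [0, 0, 1], "twist": [0, 0, 0], "hand": 0}
    - {"delta_pos": [0, 0, 2], "twist": [0, 0, 0], "hand": 0}
    - {"delta_pos": [0, 0, 2], "twist": [0, 0, 0], "hand": 0}

```text
time: 12.42
tool_pos: [0.5777, -0.2382, 0.0375]
tcp_rot: [0.174, 0.976, -0.023, 0.126]
ft_force: [-3.9, 2.3, 8.1]
width: 0.0633
```

Call:
jog_arm:
  commands:
    - {"delta_pos": [0, 0, 0.8], "twist": [0, 0, 0], "hand": 0}
    - {"delta_pos": [0, 0, 0.8], "twist": [0, 0, 0], "hand": 0}

```text
time: 12.58
tool_pos: [0.5776, -0.2381, 0.0377]
tcp_rot: [0.174, 0.976, -0.023, 0.125]
ft_force: [-1.7, 1.0, 4.0]
width: 0.0634
```

Call:
jog_arm:
  commands:
    - {"delta_pos": [0, 0, 0], "twist": [0, 0, 0], "hand": 100}
    - {"delta_pos": [0, 0, 0], "twist": [0, 0, 0], "hand": 100}
    - {"delta_pos": [0, 0, 20], "twist": [0, 0, 0], "hand": 100}
    - {"delta_pos": [0, 0, 60], "twist": [0, 0, 0], "hand": 100}
    - {"delta_pos": [0, 0, 100], "twist": [0, 0, 0], "hand": 100}

```text
time: 13.0
tool_pos: [0.5764, -0.2376, 0.1368]
tcp_rot: [0.174, 0.977, -0.022, 0.123]
ft_force: [0.6, 0.0, 0.3]
width: 0.0852
```

Run:
```python
from st import *
s=st()
a=grab_frame("side"); cv2.imwrite("pics/s8.png",cv2.resize(a[80:220,260:420],None,fx=4,fy=4,interpolation=cv2.INTER_CUBIC)[:,:,::-1])
```

```text
13.0 q [-0.46, 0.431, 1.593, 0.035, 0.869, -1.698] p [0.5764, -0.2376, 0.1368] w 0.0852 F [0.6, 0.0, 0.3]
x [-0.909  0.335 -0.248] y [0.345 0.938 0.   ] z [ 0.233 -0.086 -0.969]
```

View pics/s8.png

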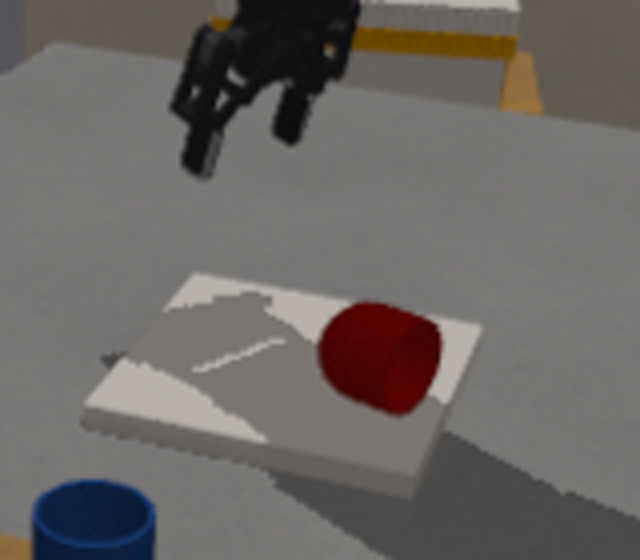

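Released; the cup has rolled and is rocking with its mouth momentarily towards the robot. Raising the arm a little and letting the cup settle.

Call:
jog_arm:
  commands:
    - {"delta_pos": [5, 0, 30], "twist": [0, 0, 0], "hand": 100}
    - {"delta_pos": [10, 0, 60], "twist": [0, 0, 0], "hand": 100}
    - {"delta_pos": [10, 0, 80], "twist": [0, 0, 0], "hand": 100}
    - {"delta_pos": [10, 0, 80], "twist": [0, 0, 0], "hand": 100}
    - {"delta_pos": [10, 0, 80], "twist": [0, 0, 0], "hand": 100}

```text
time: 13.47
tool_pos: [0.5875, -0.2381, 0.2177]
tcp_rot: [0.174, 0.976, -0.023, 0.126]
ft_force: [0.1, 0.0, -0.8]
width: 0.0852
```

Run:
```python
from st import *
s=st()
a=grab_frame("side"); cv2.imwrite("pics/s9.png",cv2.resize(a[80:220,260:420],None,fx=4,fy=4,interpolation=cv2.INTER_CUBIC)[:,:,::-1])
```

```text
13.47 q [-0.452, 0.366, 1.484, 0.029, 1.037, -1.682] p [0.5875, -0.2381, 0.2177] w 0.0852 F [0.1, 0.0, -0.8]
x [-0.908  0.334 -0.253] y [ 0.345  0.939 -0.   ] z [ 0.237 -0.088 -0.967]
```

View pics/s9.png

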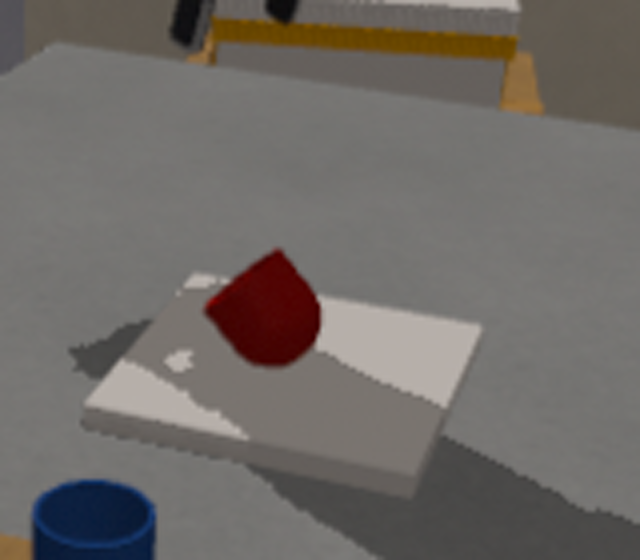

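It rocks back and forth about upright. Waiting on, with the hand well clear.

Call:
jog_arm:
  commands:
    - {"delta_pos": [0, 0, 0], "twist": [0, 0, 0], "hand": 100}
    - {"delta_pos": [0, 0, 0], "twist": [0, 0, 0], "hand": 100}
    - {"delta_pos": [0, 0, 0], "twist": [0, 0, 0], "hand": 100}
    - {"delta_pos": [0, 0, 0], "twist": [0, 0, 0], "hand": 100}
    - {"delta_pos": [0, 0, 0], "twist": [0, 0, 0], "hand": 100}

```text
time: 13.93
tool_pos: [0.5872, -0.238, 0.2167]
tcp_rot: [0.174, 0.977, -0.022, 0.125]
ft_force: [-0.4, -0.7, 0.1]
width: 0.0853
```

Call:
jog_arm:
  commands:
    - {"delta_pos": [0, 0, 0], "twist": [0, 0, 0], "hand": 100}
    - {"delta_pos": [0, 0, 0], "twist": [0, 0, 0], "hand": 100}
    - {"delta_pos": [0, 0, 0], "twist": [0, 0, 0], "hand": 100}
    - {"delta_pos": [0, 0, 0], "twist": [0, 0, 0], "hand": 100}
    - {"delta_pos": [0, 0, 0], "twist": [0, 0, 0], "hand": 100}

```text
time: 14.35
tool_pos: [0.5873, -0.238, 0.2171]
tcp_rot: [0.174, 0.977, -0.022, 0.125]
ft_force: [0.0, -0.6, 0.3]
width: 0.0858
```

Call:
jog_arm:
  commands:
    - {"delta_pos": [0, 0, 0], "twist": [0, 0, 0], "hand": 100}
    - {"delta_pos": [0, 0, 0], "twist": [0, 0, 0], "hand": 100}
    - {"delta_pos": [0, 0, 0], "twist": [0, 0, 0], "hand": 100}
    - {"delta_pos": [0, 0, 0], "twist": [0, 0, 0], "hand": 100}
    - {"delta_pos": [0, 0, 0], "twist": [0, 0, 0], "hand": 100}

```text
time: 14.77
tool_pos: [0.5873, -0.238, 0.2171]
tcp_rot: [0.174, 0.977, -0.022, 0.125]
ft_force: [0.5, -0.4, -0.1]
width: 0.0857
```

Call:
jog_arm:
  commands:
    - {"delta_pos": [0, 0, 0], "twist": [0, 0, 0], "hand": 100}
    - {"delta_pos": [0, 0, 0], "twist": [0, 0, 0], "hand": 100}
    - {"delta_pos": [0, 0, 0], "twist": [0, 0, 0], "hand": 100}
    - {"delta_pos": [0, 0, 0], "twist": [0, 0, 0], "hand": 100}
    - {"delta_pos": [0, 0, 0], "twist": [0, 0, 0], "hand": 100}

```text
time: 15.18
tool_pos: [0.5873, -0.238, 0.2171]
tcp_rot: [0.174, 0.977, -0.022, 0.125]
ft_force: [-0.6, 0.2, 0.2]
width: 0.0855
```

Run:
```python
from st import *
s=st()
a=grab_frame("side"); b=grab_frame("top"); c=grab_frame("side")
print(np.abs(a[80:220,260:420].astype(int)-c[80:220,260:420]).max())
cv2.imwrite("pics/s10.png",cv2.resize(a[80:220,260:420],None,fx=4,fy=4,interpolation=cv2.INTER_CUBIC)[:,:,::-1])
cv2.imwrite("pics/s10f.png",a[:,:,::-1]); cv2.imwrite("pics/t10.png",b[:,:,::-1])
```

```text
15.18 q [-0.452, 0.367, 1.484, 0.029, 1.038, -1.682] p [0.5873, -0.238, 0.2171] w 0.0855 F [-0.6, 0.2, 0.2]
x [-0.908  0.334 -0.252] y [ 0.345  0.938 -0.   ] z [ 0.236 -0.087 -0.968]
6
```

View pics/s10.png

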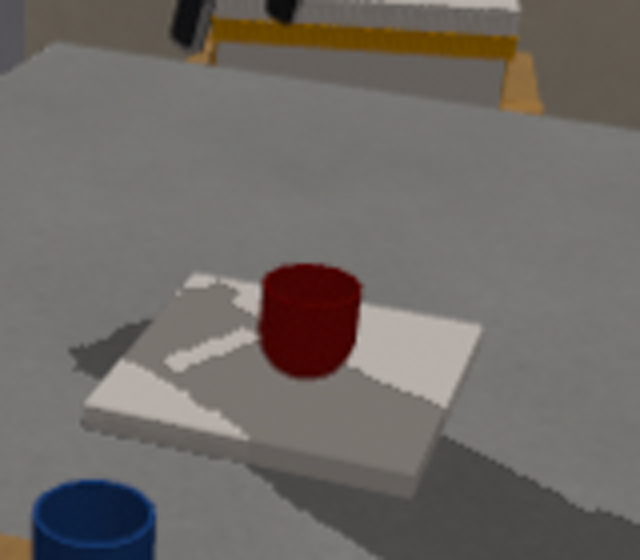

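View pics/t10.png

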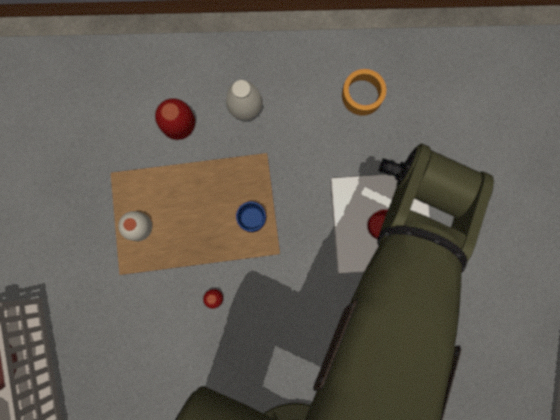

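Run:
```python
from st import *
print(atz("side",337.9,151.6,.084).round(3), "lid centre ~ .520 -.215")
a=cv2.imread("pics/side0.png").astype(int);c=grab_frame("side")[:,:,::-1].astype(int)
for n,(u0,v0,u1,v1) in {"white":(195,275,255,335),"blue":(260,195,310,245)}.items(): print(n,np.abs(a-c)[v0:v1,u0:u1].mean())
d=grab_frame("side")[:,:,::-1].astype(int); print("motion",np.abs(d-c)[140:180,315:360].max())
hand_in()
```

```text
[ 0.507 -0.202  0.084] lid centre ~ .520 -.215
white 3.8925
blue 3.01
motion 6
the job is handed in; nothing more can be done
```

The red cup now stands mouth-up on its foot on the foam lid, and I handed the job in at about 15.4 s. The hand-in reports no verdict.

**How it was done:** I gripped the middle-sized red cup from the far side with the hand tilted. I lifted it over to the lid and tipped it 72°, so it lay on its side with the mouth slightly below level. Once the rim touched the lid I eased the pressure from about 25 N to 4 N, opened the fingers and lifted clear. It rolled onto its foot, rocked and settled.

**Last checks:**
- **Cup position:** it stands upright, about 13 mm from the lid's middle on each side, well inside the 97 mm allowed.
- **At rest:** two frames taken apart differed only at noise level.
- **White and blue cups:** they sit at the same pixels in the top view as at the start. The side view differs slightly on average around them, which I put down to the arm's changed shadow and noise.
- **Robot:** the open hand is more than 100 mm above the cup and the force reading is near zero.

No check failed. The cup's tilt was judged by eye in the side picture, because the arm partly hid it from the top camera.

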